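# Twist-lock the grinding jar on the bench mill

## Task

Mount the capped grinding jar on the mill: lower it over the drive, turning it by feel until it catches, bring its red pointer to the blue dot so that it drops fully home, then turn it clockwise (seen from above) to its stop, with the pointer at the red mark. Leave it standing locked and let go, and leave the tub, the mixing bowl, the scraper and the grain jar where they stand.

Things in the scene. Friction and masses are not known exactly. Their poses are not given: they have to be found in the camera images.
- jar: Loose capped grinding jar, upright, about 0.55 kg: black base ring (0 to 34 mm high, 112 mm across), steel body up to 98 mm, grey cap up to 110 mm (116 mm across). Origin: centre of its underside; z up, x towards its black side handle (reaching 86 mm from the axis, 40 to 98 mm high, red stripe on top).
- grip (a point): Centre of the black bow grip on top of the jar's cap, on the jar's axis, 134 mm above the jar's origin. The bar runs along the jar's y: 110 mm long, 24 mm wide (x), 22 mm high (123 to 145 mm above the origin), 13 mm free under it, its two legs 40 to 54 mm from the axis.
- pointer (a point): Tip of the red pointer under the jar's handle, 94 mm from the jar's axis (jar x), 41 mm above the jar's origin. Three lugs stick out from the jar's base ring, to 63 mm from the axis, 0 to 10 mm high, each 30 degrees wide, centred 60, 180 and 300 degrees counterclockwise of the pointer.
- socket (a point): Lower end of the jar's drive socket, on its axis, 2 mm above the jar's origin. Four posts, centred 45, 135, 225 and 315 degrees from the pointer, must drop between the four wings of the drive: they do so within 6 degrees either side of a match, every 90 degrees.
- mill: White motor base of a bench mill, fixed, 220 x 220 mm, flat deck 110 mm above the bench. Origin: centre of its underside; z up, x towards the red mark and the speed switch. On the deck stands a black collar (inner radius 65.5, outer 70, 18 mm high) with three inward flanges (to 58.5 mm from the axis, 12 to 18 mm above the deck, 82 degrees long) and three gaps of 38 degrees.
- seat (a point): Centre of the mill's deck, 110 mm above the bench, on the axis of collar and drive. Height of the jar's origin above the deck: 26 mm while its posts stand on the drive's wings; 18 mm with the drive caught but the lugs standing on the flanges; 0 fully home. Home, it turns 40 degrees clockwise from the blue dot to a solid stop, the lugs under the flanges.
- open_mark (a point): Blue dot on the mill's deck, 94 mm from the axis, 40 degrees counterclockwise of the red mark seen from above. With the jar's pointer here its lugs pass down the gaps (4 degrees and about 2.5 mm of play to each side) if the drive has caught. The drive, a metal cross 56 mm across with 10 mm wings, top 28 mm above the deck, stands at any angle and turns with 0.15 N m; pressing hard drags it along.
- shut_mark (a point): Red triangle on the mill's deck; this point is 94 mm from the axis in the direction of the mill's x. The jar's pointer stands here when it is locked against its stop. Once caught, the drive turns along with the jar. Turning the jar to the stop takes about 0.4 N m.
- tub: White lidded tub, 208 mm across, 190 mm high. Origin: centre of its underside. Leave alone.
- bowl: White mixing bowl, 260 mm across, 105 mm high. Origin: centre of its underside. Leave alone.
- scraper: Flat scraper with a dark wooden handle, 210 mm long, lying between the mill and the jar; origin under its middle. Leave alone.
- grain_jar: Amber jar with a brass cap, 66 mm across, 110 mm high, standing beyond the mill and the grinding jar. Origin: centre of its underside. Leave alone.
There are look-alikes about, which are no part of the job. Of the things that look like the jar, the middle-sized one is meant.

How it is judged (in metres and radians):
On the way, in this order (a step that is already met when the one before it is completed fails the run):
1. the jar has dropped fully home with its pointer at the blue dot (z of jar in the frame of seat below 0.004 m and horizontal distance between pointer and open_mark below 0.014 m), for 0.1 s.
2. the jar has been turned home to its stop, the pointer at the red mark (z of jar in the frame of seat below 0.004 m and horizontal distance between pointer and shut_mark below 0.009 m), for 0.2 s.
At the end, for the whole second after the job is handed in: The jar stands locked on the mill: fully home (its underside within 4 mm of the deck), level and at rest, its pointer within 9 mm (about 5 degrees) of the red mark, its lugs under the flanges (all of step 2 and horizontal distance between jar and seat below 0.006 m and angle between jar's own z axis and vertical below 0.05 rad and linear speed of jar below 0.02 m/s); the robot touches nothing.
It fails at once if the tub, the bowl, the scraper or the grain jar was moved more than 30 mm (distance of any of tub, bowl, scraper, grain_jar from where it was at the start of the episode above 0.03 m).
It also fails if it takes over 72 s, if anything falls off the work surface, if the arm or the gripper's body presses on something with over 40 N, if the wrist force passes 120 N, or if a joint passes its speed limit or range.

## Robot

A 6-joint arm with a two-finger parallel gripper is mounted at the origin on the work surface. World frame = base frame: x ahead of the robot, y to its left, z up, the work surface at z = 0. Lengths are in mm, angles in rad, forces in N, time in s.
With the tool pointing down it reaches from about 350 to 975 mm from the base axis. Payload 7.1 kg.
Tool frame: the origin (TCP) lies at the very end of the fingers, on their centre line; the grasp point (between the pads) lies 19 mm behind it; z points along the fingers, y is the line along which they close (so a half turn about z gives the same grasp; the last joint's range is limited). The gripper opens to 88 mm and grips with 3 to 60 N. Pads are 20 mm wide; open, the fingers measure 115 mm over their backs; the gripper's body (75 mm by 178 mm) begins 61 mm behind the grasp point.
Start: joints at [-1.278, 0.423, 1.63, -0, 1.089, -0.019], TCP at [191.75, -594.842, 222.675] pointing down, gripper open.
Joint ranges: [-3, 3], [-0.9, 2.11], [0.09, 2.58], [-1.31, 4.45], [0.11, 2.69], [-2.54, 2.54]. Speed limits (rad/s): [2.39, 2.39, 3.01, 3.14, 3.14, 3.14].

## Interface

Orientations are given as a rotation vector (axis times angle).
In Python, from workcell import ctrl, optics gives the robot as it stands.
- The arm moves only by the shell command python3 -m jog 'ROWS'. ROWS is JSON, a list of rows, each a list of 7 numbers: the shift along the tool's x, y, z in units of 40 mm (1.0 is 40 mm), then the turn, a rotation vector about the tool's x, y, z in units of 6 degrees (1.0 is 6 degrees), then the opening, from 0 (shut) to 1 (fully open). A call has 1 to 20 rows; each row shifts and turns the commanded pose from where the row before left it, along the tool's axes as they then stand; what a row does not reach is not made up. A row lasts 1/10 s, in which the tool goes at most 50 mm and 8.59 degrees, less where a joint would pass 70% of its speed; a pose out of reach is approached as far as the arm can. A call is refused whole if a number of a shift passes 1 or a number of a turn 1, either way. A call with a gripper value outside its range is refused whole. The fingers move at their own pace and stop on an object; the grip force is fixed at half the most. Time passes only in rows, so rows that do not move let the fingers close. It gives the time, the measured TCP pose, the force, the opening and the grip force at its end, in the units of the state.
- ctrl.get_obs(): the state, without advancing time (a new reading comes with each control period).
- optics.get_image(name): name is "scene" or "side" or "wrist"; returns the picture (480x640x3 uint8, red, green, blue); there is no depth.
- optics.camera_model(name): a dict with "fov_y" (degrees; the focal length in pixels is half the picture's height over the tangent of half this angle, whatever the lens; pixels are square), "cx", "cy" (the principal point, pixels), "view" (4x4, takes a point from world to camera coordinates); the wrist camera has in their place "hand_eye" (4x4, takes a point from camera to tool coordinates, whose origin is the TCP and whose axes are the flange's). Camera axes: x right, y up, looking along -z (the intrinsics and any distortion apply to the point x, -y, -z); pixel columns grow to the right and rows downward; lengths in mm; the calibration is good to about 2 mm. A picture is of the moment at which its call begins: read the wrist's pose just before it. camera_model takes no time and is no camera call.
- ctrl.close_job(): hands the job in; it is judged then, once.
Trained networks look in the newest picture that a camera, given by its name, has taken for a name from the list of things; names that differ only in an ending like _2 or _b are one class to them, and where a whole thing is asked for, a point or a joint stands for the part that bears it (a point fixed in the world has none). Each returns a list of dicts, best first, with "conf" (0 to 1); they miss things now and then, are a little off and sometimes report something else, mostly with a low value. They report only what shows in the picture. A call takes as long as a camera call. They do not tell look-alikes from the thing itself.
- optics.masks_of(target, camera): "pixels" (480x640 bool, what is visible of it) and "extent" ([centre column, centre row, width, height] in pixels, round what is visible of it).
The state is a dict: "t": time; "qpos": joint angles; "qvel": joint speeds; "joint_torque": joint torques, N m; "ee_pos": TCP position; "orientation": TCP orientation; "ft_force": force on the tool from outside, world axes, zero at the start; "moment": the same for the moment, N m; "width": finger opening in mm; "grasp_force": force on a finger pad.
Only numpy, scipy, OpenCV 4.12 (cv2) and the standard library are available. Lean on these libraries where they do the work, as an engineer would, in place of code of your own. Each camera call takes 0.05 s, during which the arm holds its last target. There are 200 camera calls.

## Working session

There is one attempt and no reset: what is moved stays moved. The work goes in short steps, Python scripts to look and compute and a shell command to move; the robot and the scene stay as the last step left them, time stands still between calls to the robot, and variables do not carry over. Pictures are saved under pics/ and viewed, at most 10 in all, crops included, and the job is handed in when it is done.

```bash
mkdir -p pics; ls
python3 - <<'E'
from workcell import ctrl, optics
import cv2, numpy as np
o=ctrl.get_obs(); print({k:np.round(v,3) for k,v in o.items()})
ims=[]
for n in ("scene","side"):
    im=optics.get_image(n); cv2.imwrite(f"pics/{n}0.png",im[:,:,::-1])
    m=optics.camera_model(n); print(n,{k:np.round(v,3).tolist() if k!='view' else np.round(v,3).tolist() for k,v in m.items()})
    for t in ("jar","mill","grip","pointer","tub","bowl","scraper","grain_jar","open_mark","shut_mark","seat"):
        try:
            for d in optics.masks_of(t,n): print(n,t,round(d["conf"],2),np.round(d["extent"],1).tolist())
        except Exception as e: print(t,e)
print(optics.camera_model("wrist"))
E
```

```text
pics
{'t': np.float64(0.0), 'qpos': array([-1.278,  0.424,  1.631,  0.   ,  1.089, -0.019]), 'qvel': array([ 0.001, -0.001, -0.001,  0.001, -0.   , -0.003]), 'joint_torque': array([-3.0000e-03, -5.4464e+01, -2.7367e+01,  6.4000e-02,  2.3000e-02,
       -0.0000e+00]), 'ee_pos': array([ 191.595, -594.318,  221.891]), 'orientation': array([-3.102, -0.488,  0.   ]), 'ft_force': array([-0.871,  0.966, -0.327]), 'moment': array([-0.043,  0.004, -0.037]), 'grasp_force': np.float64(0.0), 'width': np.float64(88.148)}
scene {'fov_y': 57.538, 'cx': 318.948, 'cy': 239.301, 'view': [[0.542, 0.841, -0.005, -260.862], [-0.628, 0.409, 0.663, 259.445], [0.559, -0.356, 0.749, -1616.721], [0.0, 0.0, 0.0, 1.0]]}
scene jar 0.92 [344.8, 166.0, 64.2, 80.2]
scene jar 0.87 [252.2, 280.1, 53.2, 60.0]
scene jar 0.81 [207.1, 250.6, 35.8, 45.0]
scene mill 0.82 [399.1, 233.2, 97.2, 92.7]
scene grip 0.9 [248.4, 277.6, 56.4, 62.9]
scene grip 0.65 [207.3, 250.8, 38.4, 44.3]
scene grip 0.59 [347.6, 169.2, 63.1, 82.0]
scene pointer 0.87 [345.3, 166.4, 63.6, 83.8]
scene pointer 0.77 [249.8, 278.8, 57.3, 62.7]
scene poi
[... 1296 characters left out ...]
 0.72 [370.3, 220.2, 40.4, 54.5]
side grain_jar 0.58 [260.9, 241.4, 24.6, 46.2]
side open_mark 0.82 [257.6, 307.4, 108.9, 93.1]
side open_mark 0.21 [344.6, 286.0, 67.5, 30.0]
side shut_mark 0.69 [256.8, 308.4, 106.8, 91.3]
side seat 0.88 [256.8, 307.2, 104.2, 90.3]
{'fov_y': 62.24598714245242, 'cx': 316.00934511480807, 'cy': 236.30385990938444, 'hand_eye': array([[ 3.57429361e-04,  9.58221392e-01,  2.86027335e-01,
         7.85740398e+01],
       [ 9.99999839e-01, -4.68812829e-04,  3.20938479e-04,
         4.92606609e-02],
       [ 4.41623400e-04,  2.86027174e-01, -9.58221405e-01,
        -1.61904302e+02],
       [ 0.00000000e+00,  0.00000000e+00,  0.00000000e+00,
         1.00000000e+00]])}
```

View pics/scene0.png

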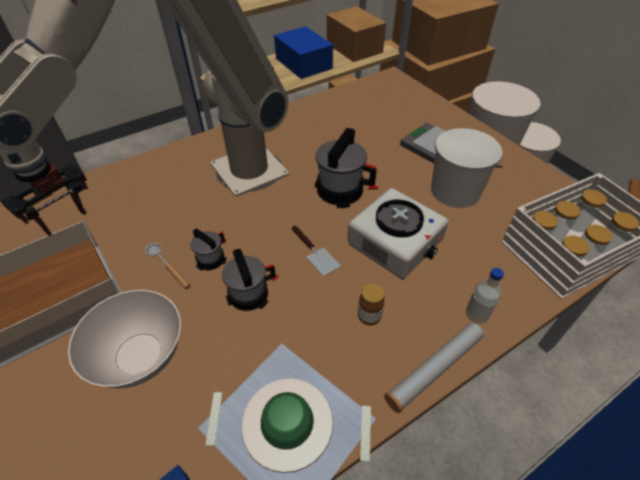

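View pics/side0.png

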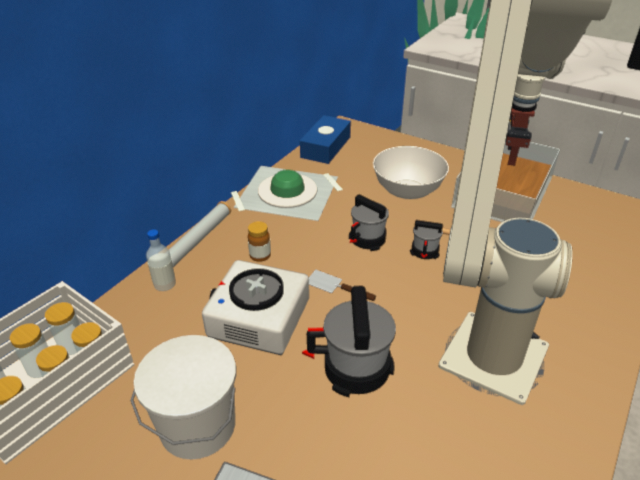

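The scene view shows three pots: big (345,166), middle (250,280) and small (207,250). The mill is at (399,233) with its blue dot near (431,220) and red mark near (428,237). In the side view the middle pot is at (368,222) and the mill at (258,305).

```bash
cat > h.py <<'E'
import numpy as np, cv2
from scipy.spatial.transform import Rotation as R
from scipy.optimize import least_squares
from workcell import ctrl, optics
def cam(name,obs=None):
    m=optics.camera_model(name); f=240/np.tan(np.radians(m["fov_y"]/2))
    if name=="wrist":
        T=np.eye(4);T[:3,:3]=R.from_rotvec(obs["orientation"]).as_matrix();T[:3,3]=obs["ee_pos"]
        V=np.linalg.inv(T@m["hand_eye"])
    else: V=np.array(m["view"])
    return f,m["cx"],m["cy"],V
def proj(c,P):
    f,cx,cy,V=c; q=np.atleast_2d(P)@V[:3,:3].T+V[:3,3]
    return np.c_[cx-f*q[:,0]/q[:,2],cy+f*q[:,1]/q[:,2]]
def ray(c,uv):
    f,cx,cy,V=c; d=V[:3,:3].T@np.array([(uv[0]-cx)/f,-(uv[1]-cy)/f,-1]); return -V[:3,:3].T@V[:3,3],d/np.linalg.norm(d)
def atz(c,uv,z):
    o,d=ray(c,uv); return o+d*(z-o[2])/d[2]
def tri(obs):  # list of (cam,uv)
    A=np.zeros((3,3));b=np.zeros(3);rs=[ray(c,u) for c,u in obs]
    for o,d in rs: M=np.eye(3)-np.outer(d,d);A+=M;b+=M@o
    p=np.linalg.solve(A,b); return p,[round(float(np.linalg.norm(np.cross(p-o,d))),1) for o,d in rs]
E
python3 - <<'E'
from h import *
a,b=cam("scene"),cam("side")
print(optics.camera_model("scene").keys())
for n,u,v in [("jarM",(250,280),(370,222)),("jarL",(345,166),(349,341)),("jarS",(207.5,250),(426,239)),("mill",(399,233),(258,306)),("drive",(400.5,213),(257,285)),("tub",(468,168),(187,394)),("bowl",(124,338),(410,173)),("scr",(316,251),(344,284)),("grain",(370.5,304),(259.5,241)),("blue",(431,220),(221,301)),("red",(428,237),(221,285))]:
    p,e=tri([(a,u),(b,v)]); print(n,p.round(),e)
for n,c,x,y,w,hh in (("scene",a,190,215,100,100),("side",b,335,185,110,110)):
    im=cv2.imread(f"pics/{n}0.png")[y:y+hh,x:x+w]; cv2.imwrite(f"pics/{n}_j.png",cv2.resize(im,None,fx=4,fy=4,interpolation=cv2.INTER_CUBIC))
i=np.hstack([cv2.resize(cv2.imread(f"pics/{n}_j.png"),(400,400)) for n in ("scene","side")]); cv2.imwrite("pics/jj.png",i)
E
```

```text
dict_keys(['fov_y', 'cx', 'cy', 'view'])
jarM [ 497. -245.   66.] [8.6, 8.6]
jarL [288. 232. 106.] [2.6, 2.6]
jarS [ 320. -292.   44.] [1.4, 1.4]
mill [581. 219.  54.] [6.2, 6.2]
drive [574. 219. 134.] [4.1, 4.1]
tub [515. 555. 110.] [7.4, 7.4]
bowl [ 504. -578.   72.] [5.9, 5.9]
scr [460. -13.   5.] [14.2, 14.2]
grain [739.  -6.  54.] [2.7, 2.7]
blue [631. 294. 111.] [2.1, 2.1]
red [673. 245. 106.] [2.5, 2.5]
```

View pics/jj.png

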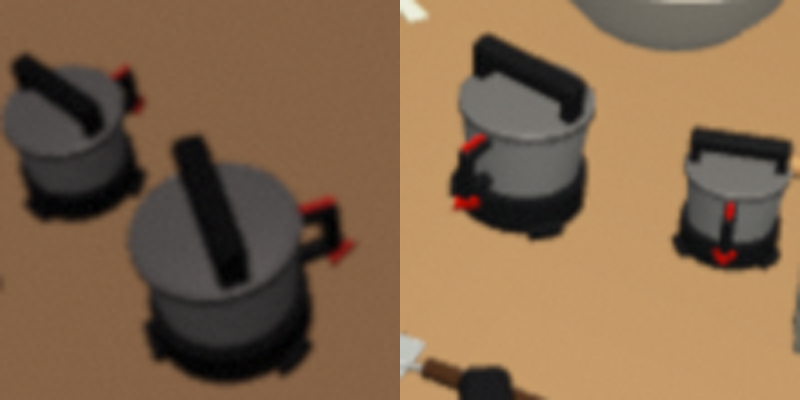

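The crop shows the middle pot's bar centre near scene (242,267) / side (371,206), and its red pointer near scene (276,276) / side (353,241). I'll move over it for wrist views.

```bash
python3 -m jog '[[0.9,-0.55,-0.18,0,0,0,1],[0.9,-0.55,-0.18,0,0,0,1],[0.9,-0.55,-0.18,0,0,0,1],[0.9,-0.55,-0.18,0,0,0,1],[0.9,-0.55,-0.18,0,0,0,1],[0.9,-0.55,-0.18,0,0,0,1],[0.9,-0.55,-0.18,0,0,0,1],[0.9,-0.55,-0.18,0,0,0,1],[0.9,-0.55,-0.18,0,0,0,1],[0.9,-0.55,-0.18,0,0,0,1],[0.9,-0.55,-0.18,0,0,0,1],[0,0,0,0,0,0,1],[0,0,0,0,0,0,1]]'
python3 - <<'E'
from h import *
a,b=cam("scene"),cam("side")
g,e=tri([(a,(242.3,267.5)),(b,(370.8,206.5))]);print("grip",g.round(1),e)
p,e=tri([(a,(276,276)),(b,(353,241))]);print("ptr",p.round(1),e, np.degrees(np.arctan2(*(p-g)[1::-1])))
o=ctrl.get_obs();im=optics.get_image("wrist");cv2.imwrite("pics/w1.png",im[:,:,::-1])
np.save("w1.npy",np.r_[o["ee_pos"],o["orientation"]])
for t in ("jar","grip"):
  for d in optics.masks_of(t,"wrist"):print(t,round(d["conf"],2),np.round(d["extent"]))
print(o["t"],o["ee_pos"],o["orientation"],o["qpos"])
c=cam("wrist",o);print(proj(c,[g,p]))
E
```

```text
t: 2.5
ee_pos: [494.7, -242.4, 301.9]
orientation: [3.103, 0.491, -0.0]
ft_force: [-0.6, -0.0, -0.7]
width: 87.7
grasp_force: 0.0
grip [ 495.8 -252.9  122.8] [2.7, 2.7]
ptr [ 509.2 -168.1   39.6] [4.8, 4.8] 81.00410216253023
jar 0.93 [319. 202. 141. 134.]
jar 0.86 [302. 337.  99.  81.]
grip 0.72 [321. 203. 140. 138.]
2.5 [ 494.72920278 -242.43038224  301.91302812] [ 3.10257309e+00  4.91366742e-01 -1.34588870e-04] [-4.77050920e-01  2.28745829e-01  1.71599888e+00 -3.58048359e-04
  1.19670922e+00  7.79737432e-01]
[[327.66898666 213.46708892]
 [253.15946899 159.10812908]]
```

View pics/w1.png

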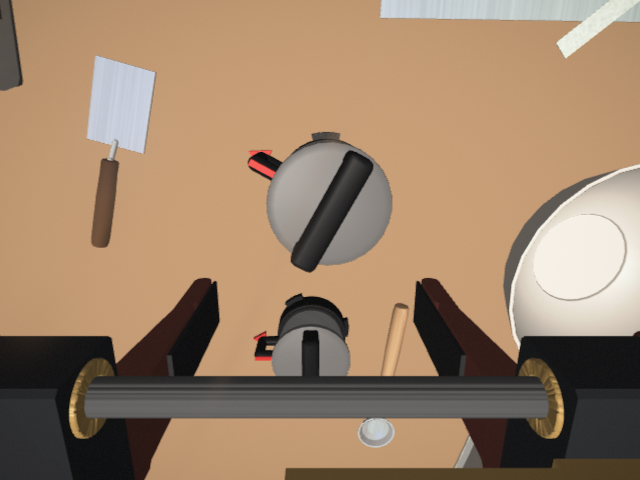

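The wrist view shows the middle pot's cap centred at (329,202), with the bar running from (359,157) to (304,268). The red-striped handle is at upper left (253–278,158–175). The small pot is below at (311,340), and the scraper is at left and clear.

Run:
```python
from h import *
a,b=cam("scene"),cam("side");w=np.load("w1.npy");c=cam("wrist",dict(ee_pos=w[:3],orientation=w[3:]))
print(tri([(a,(242.3,267.5)),(b,(370.8,206.5)),(c,(332,212))]))
print(tri([(a,(242.3,267.5)),(c,(332,212))]),tri([(b,(370.8,206.5)),(c,(332,212))]))
p,q=atz(c,(359,157),143),atz(c,(304,268),143);d=p-q;print("bar",p,q,np.linalg.norm(d),(p+q)/2,"psi",np.degrees(np.arctan2(d[1],d[0]))+90)
s,t=atz(c,(253,158),97),atz(c,(278,175),97);d=s-t;print("stripe",np.degrees(np.arctan2(d[1],d[0])),s)
print("cap",atz(c,(329.5,202),110))
Rm=R.from_rotvec(w[3:]).as_matrix();print(Rm.round(3))
```

```text
(array([ 496.91077721, -254.40198715,  122.65665323]), [3.3, 2.8, 2.1])
(array([ 500.1117313 , -253.89583512,  126.74691252]), [2.0, 2.0]) (array([ 496.62252333, -257.11046857,  120.97185412]), [1.4, 1.4])
bar [ 551.49523308 -259.88998125  143.        ] [ 448.00921404 -246.71950235  143.        ] 104.32074411011159 [ 499.75222356 -253.3047418   143.        ] psi 82.74706089832648
stripe 73.36556548164944 [ 518.24772104 -174.49481724   97.        ]
cap [ 503.59529511 -252.37796156  110.        ]
[[ 0.951  0.309 -0.   ]
 [ 0.309 -0.951 -0.   ]
 [-0.     0.    -1.   ]]
```

```bash
python3 -m jog '[[0,0,0,0,0,-1,1],[0,0,0,0,0,-1,1],[0,0,0,0,0,-1,1],[0,0,0,0,0,-1,1],[0,0,0,0,0,-1,1],[0,0,0,0,0,-1,1],[0,0,0,0,0,-1,1],[0,0,0,0,0,-1,1],[0,0,0,0,0,-1,1],[0,0,0,0,0,-1,1],[0,0,0,0,0,-1,1],[0,0,0,0,0,-1,1],[0,0,0,0,0,-1,1],[0,0,0,0,0,-1,1],[0,0,0,0,0,-1,1],[0,0,0,0,0,-1,1],[0,0,0,0,0,-1,1],[0,0,0,0,0,-1,1],[0,0,0,0,0,-1,1],[0,0,0,0,0,-1,1]]' | head -3; python3 -m jog '[[0,0,0,0,0,-1,1],[0,0,0,0,0,-1,1],[0,0,0,0,0,-1,1],[0,0,0,0,0,-1,1],[0,0,0,0,0,-1,1],[0,0,0,0,0,-0.8,1],[0,0,0,0,0,0,1],[0,0,0,0,0,0,1]]'
python3 - <<'E'
from h import *
o=ctrl.get_obs();im=optics.get_image("wrist");cv2.imwrite("pics/w2.png",im[:,:,::-1])
np.save("w2.npy",np.r_[o["ee_pos"],o["orientation"]])
print(o["qpos"],R.from_rotvec(o["orientation"]).as_matrix().round(3))
E
```

```text
t: 4.65
ee_pos: [493.4, -244.3, 301.6]
orientation: [-1.126, -2.932, 0.0]
t: 5.45
ee_pos: [493.8, -243.8, 301.7]
orientation: [-0.207, -3.134, -0.0]
ft_force: [-0.0, -0.1, -0.3]
width: 87.8
grasp_force: 0.0
[-4.80258031e-01  2.28788171e-01  1.71642241e+00 -5.16707459e-05
  1.19675508e+00 -1.91915284e+00] [[-0.991  0.132 -0.   ]
 [ 0.132  0.991  0.   ]
 [ 0.     0.    -1.   ]]
```

View pics/w2.png

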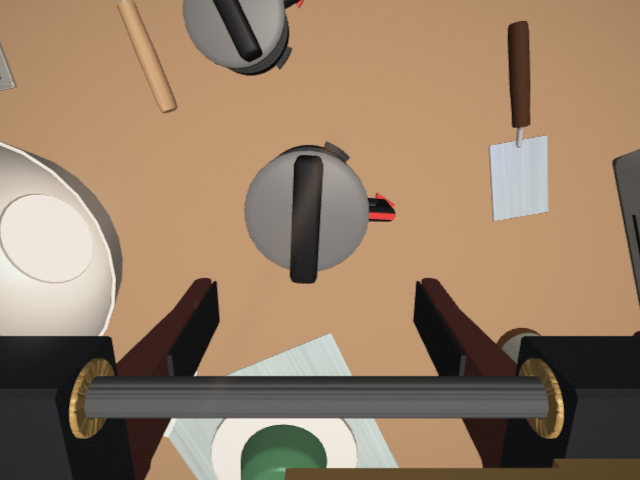

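Here the cap is centred at (307,209) and the bar runs from (310,157) to (304,282). The handle tip is at (395,214).

Run:
```python
from h import *
w=np.load("w1.npy");c=cam("wrist",dict(ee_pos=w[:3],orientation=w[3:]))
w2=np.load("w2.npy");c2=cam("wrist",dict(ee_pos=w2[:3],orientation=w2[3:]))
print("bar",tri([(c,(332,212)),(c2,(307,220))]))
print("end",tri([(c,(359,157)),(c2,(304,282))]),tri([(c,(304,268)),(c2,(310,157))]))
print("cap",tri([(c,(329.5,202)),(c2,(307,209))]))
for z in (125,135,143):
    p,q=atz(c2,(304,281),z),atz(c2,(310,158),z);d=p-q;print(z,"psi",np.degrees(np.arctan2(d[1],d[0]))+90,(p+q)/2,np.linalg.norm(d))
```

```text
bar (array([ 499.38744679, -253.92182273,  129.05155221]), [1.6, 1.6])
end (array([ 551.51809824, -261.19632515,  140.41215873]), [0.8, 0.8]) (array([ 445.70194572, -244.77325237,  137.60454662]), [2.6, 2.6])
cap (array([ 499.09639557, -254.05133183,   86.07956605]), [0.9, 0.9])
125 psi 79.38330206765961 [ 502.22745367 -252.9236126   125.        ] 111.73876250610198
135 psi 79.3833020676596 [ 499.66572855 -252.35296711  135.        ] 108.43916667088303
143 psi 79.38330206765964 [ 497.61634845 -251.89645071  143.        ] 105.79949000270791
```

```bash
python3 -m jog '[[-0.16,-0.2,0.3,0,0,0.2,1],[0,0,0.9,0,0,0,1],[0,0,0.9,0,0,0,1],[0,0,0.9,0,0,0,1],[0,0,0.7,0,0,0,1],[0,0,0.5,0,0,0,1],[0,0,0.25,0,0,0,1],[0,0,0.15,0,0,0,1],[0,0,0,0,0,0,1],[0,0,0,0,0,0,1]]'; python3 -m jog '[[0,0,0,0,0,0,0],[0,0,0,0,0,0,0],[0,0,0,0,0,0,0],[0,0,0,0,0,0,0],[0,0,0,0,0,0,0],[0,0,0,0,0,0,0],[0,0,0,0,0,0,0],[0,0,0,0,0,0,0]]'
```

```text
t: 6.5
ee_pos: [500.3, -252.2, 118.6]
orientation: [0.234, 3.132, -0.001]
ft_force: [-0.4, -0.2, 1.1]
width: 88.0
grasp_force: 0.0
t: 7.3
ee_pos: [499.7, -251.8, 117.9]
orientation: [-0.234, -3.133, 0.0]
ft_force: [-0.9, -2.1, 1.2]
width: 27.0
grasp_force: 0.9
```

```bash
python3 -m jog '[[0,0,0,0,0,0,0],[0,0,0,0,0,0,0],[0,0,0,0,0,0,0],[0,0,0,0,0,0,0]]'; python3 -m jog '[[0,0,-0.2,0,0,0,0],[0,0,-0.4,0,0,0,0],[0,0,-0.7,0,0,0,0],[0,0,-0.9,0,0,0,0],[0,0,-0.9,0,0,0,0],[0,0,-0.9,0,0,0,0],[0,0,-0.7,0,0,0,0],[0,0,-0.3,0,0,0,0],[0,0,0,0,0,0,0]]'; python3 -m jog '[[0,0.4,0,0,0,0,0],[0,0.8,0,0,0,0,0],[0,0.9,0,0,0,0,0],[0,0.9,0,0,0,0,0],[0,0.9,0,0,0,0,0],[0,0.9,0,0,0,0,0],[0,0.9,0,0,0,0,0],[0,0.8,0,0,0,0,0],[0,0.5,0,0,0,0,0],[0,0.1,0,0,0,0,0],[0,0,0,0,0,0,0],[0,0,0,0,0,0,0],[0,0,0,0,0,0,0]]'
python3 - <<'E'
from h import *
o=ctrl.get_obs();im=optics.get_image("wrist");cv2.imwrite("pics/w3.png",im[:,:,::-1])
np.save("w3.npy",np.r_[o["ee_pos"],o["orientation"]])
print(o["qpos"],o["moment"],R.from_rotvec(o["orientation"]).as_matrix().round(3))
for t in ("mill",):
  for d in optics.masks_of(t,"wrist"):print(t,round(d["conf"],2),np.round(d["extent"]))
E
```

```text
t: 7.7
ee_pos: [499.8, -251.9, 117.8]
orientation: [0.234, 3.133, -0.0]
ft_force: [1.6, -2.3, -2.8]
width: 24.0
grasp_force: 29.9
t: 8.6
ee_pos: [499.9, -251.8, 319.0]
orientation: [0.234, 3.131, -0.001]
ft_force: [1.4, 0.1, -6.3]
width: 23.9
grasp_force: 29.9
t: 9.9
ee_pos: [541.5, 28.3, 317.4]
orientation: [-0.235, -3.132, 0.0]
ft_force: [-0.2, 0.2, -5.8]
width: 23.8
grasp_force: 30.0
[ 3.03257994e-02  2.01020628e-01  1.71532424e+00 -1.74813764e-04
  1.22631291e+00 -1.39036948e+00] [ 0.03589394 -0.08645616  0.05360552] [[-0.989  0.149 -0.001]
 [ 0.149  0.989 -0.   ]
 [ 0.001 -0.    -1.   ]]
mill 0.96 [501. 198. 273. 278.]
```

View pics/w3.png

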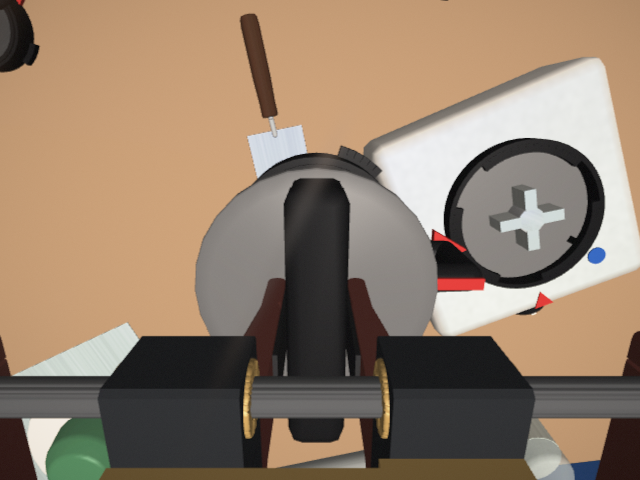

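The mill is well visible: collar centre about (525,213), the drive cross about (530,218), blue dot (596,255) and red triangle (543,300). I'll take a second wrist view for triangulation and zoom both.

```bash
python3 -m jog '[[-0.3,0.1,0,0,0,0,0],[-0.6,0.3,0,0,0,0,0],[-0.7,0.3,0,0,0,0,0],[-0.5,0.3,0,0,0,0,0],[-0.2,0.1,0,0,0,0,0],[0,0,0,0,0,0,0],[0,0,0,0,0,0,0],[0,0,0,0,0,0,0]]'
python3 - <<'E'
from h import *
o=ctrl.get_obs();im=optics.get_image("wrist");cv2.imwrite("pics/w4.png",im[:,:,::-1])
np.save("w4.npy",np.r_[o["ee_pos"],o["orientation"]])
w=np.load("w3.npy");c=cam("wrist",dict(ee_pos=w[:3],orientation=w[3:]))
C=atz(c,(524.5,213),128);u,v=proj(cam("wrist",o),[C])[0];print(C,u,v)
x0,y0=int(min(max(u-80,0),440)),int(max(v-80,0));print(x0,y0)
a=cv2.imread("pics/w3.png")[130:330,440:640];b=cv2.imread("pics/w4.png")[y0:y0+200,x0:x0+200]
cv2.imwrite("pics/c34.png",cv2.resize(np.hstack([a,b]),None,fx=2,fy=2,interpolation=cv2.INTER_CUBIC))
E
```

```text
t: 10.8
ee_pos: [638.6, 58.5, 317.8]
orientation: [-0.234, -3.132, 0.0]
ft_force: [-0.4, -0.2, -6.0]
width: 24.0
grasp_force: 30.0
[573.69769188 214.67844502 128.        ] 487.89640283676755 107.03591411066171
407 27
```

View pics/c34.png

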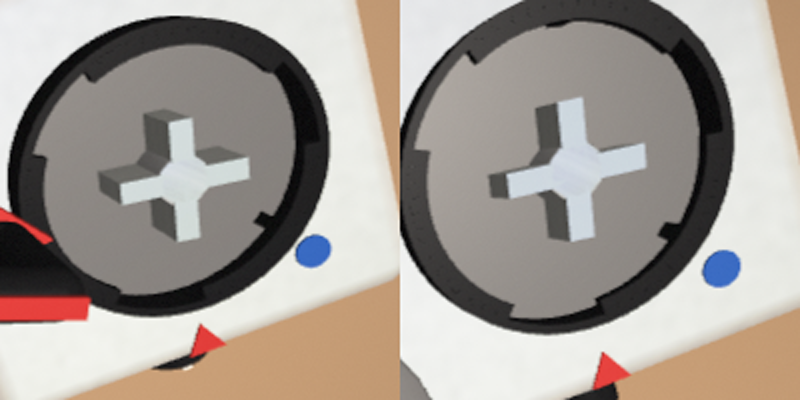

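The crops show the cross centre at about (183,179) in the left crop and (574,170) in the right. Blue dot: (313,250) / (721,268). Red triangle: (207,342) / (609,371).

Run:
```python
from h import *
def L(n):
    w=np.load(n);return cam("wrist",dict(ee_pos=w[:3],orientation=w[3:]))
c3,c4=L("w3.npy"),L("w4.npy")
A=lambda x,y:(440+x/2,130+y/2);B=lambda x,y:(407+(x-400)/2,27+y/2)
pts={"cross":((183,179),(574,170)),"blue":((313,250),(721,268)),"red":((207,342),(609,371)),"top":((180,119),(570,98)),"bot":((188,241),(581,240)),"lef":((119,191),(507,185)),"rig":((249,167),(646,156))}
P={}
for k,(a,b) in pts.items():
    p,e=tri([(c3,A(*a)),(c4,B(*b))]);z=110 if k in("blue","red") else 138
    P[k]=(atz(c3,A(*a),z)+atz(c4,B(*b),z))/2
    print(k,p.round(1),e,atz(c3,A(*a),z).round(1),atz(c4,B(*b),z).round(1))
ang=lambda d:np.degrees(np.arctan2(d[1],d[0]))
m=(P["top"]+P["bot"]+P["lef"]+P["rig"])/4;print("mid",m)
print("wings",ang(P["top"]-P["bot"]),ang(P["rig"]-P["lef"]))
print("blue",ang(P["blue"]-m),np.linalg.norm((P["blue"]-m)[:2]),"red",ang(P["red"]-m),np.linalg.norm((P["red"]-m)[:2]))
# collar outer ellipse in w3
print("collar",atz(c3,A((9+329)/2,(15+316)/2),128))
for n,uv in (("blue",((431,220),(221,301))),):pass
```

```text
cross [578.  216.3 136.6] [0.3, 0.3] [577.5 215.8 138. ] [578.  215.4 138. ]
blue [632.7 293.3 110.2] [0.2, 0.2] [632.8 293.7 110. ] [632.8 293.2 110. ]
red [672.7 240.  114.6] [0.2, 0.2] [675.3 242.7 110. ] [674.1 241.9 110. ]
top [550.  214.2 138.6] [0.0, 0.0] [550.2 214.4 138. ] [550.  214.4 138. ]
bot [606.5 217.3 139.5] [0.2, 0.2] [607.1 218.2 138. ] [606.7 217.7 138. ]
lef [580.  189.3 134.3] [0.0, 0.0] [578.8 187.7 138. ] [579.8 188.  138. ]
rig [576.9 245.7 136.1] [0.0, 0.0] [576.3 244.6 138. ] [576.8 244.6 138. ]
mid [578.21045908 216.20834123 138.        ]
wings -176.44394093090523 92.76368600518535
blue 54.76352640778756 94.5560839676814 red 15.12878677544136 99.96230871998901
collar [573.46260665 214.67860047 128.        ]
```

Run:
```python
from h import *
w=np.load("w3.npy");c=cam("wrist",dict(ee_pos=w[:3],orientation=w[3:]));T=R.from_rotvec(w[3:]).as_matrix()
g=cv2.imread("pics/w3.png",0).astype(int)
print("col317",g[170:190,317],g[432:448,317]); print("row225",[ (i,g[225,i]) for i in range(276,360,3)])
for z in (27,20):
  a,b=[T.T@(atz(c,u,w[2]+z)-w[:3]) for u in ((318,178),(317,441))]; print(z,a.round(1),b.round(1),((a+b)/2).round(1))
# cap left/right/near extremes at z -8
for u in ((195,280),(437,280)): print((T.T@(atz(c,u,w[2]-8)-w[:3])).round(1))
```

```text
col317 [142 142 145 145 147 148 150 141  91  60  59  59  60  58  58  56  55  55
  53  53] [ 32  30  32  32  31  32  28  29  25  37  92 164 165 165 164 164]
row225 [(276, np.int64(145)), (279, np.int64(145)), (282, np.int64(146)), (285, np.int64(39)), (288, np.int64(47)), (291, np.int64(53)), (294, np.int64(56)), (297, np.int64(56)), (300, np.int64(56)), (303, np.int64(52)), (306, np.int64(48)), (309, np.int64(46)), (312, np.int64(43)), (315, np.int64(43)), (318, np.int64(45)), (321, np.int64(45)), (324, np.int64(47)), (327, np.int64(50)), (330, np.int64(50)), (333, np.int64(49)), (336, np.int64(45)), (339, np.int64(41)), (342, np.int64(33)), (345, np.int64(28)), (348, np.int64(21)), (351, np.int64(158)), (354, np.int64(158)), (357, np.int64(157))]
27 [ 59.2   0.6 -26.9] [-50.9   0.4 -27.1] [  4.1   0.5 -27. ]
20 [ 58.2   0.7 -19.9] [-57.7   0.4 -20.1] [  0.3   0.6 -20. ]
[  7.  -55.8   8. ]
[ 7.  55.8  8. ]
```

```bash
python3 -m jog '[[0.2,0.4,0,0,0,0,0],[0.4,0.7,0,0,0,0,0],[0.5,0.9,0,0,0,0,0],[0.5,0.9,0,0,0,0,0],[0.35,0.6,0,0,0,0,0],[0.1,0.18,0,0,0,0,0],[0,0,0.3,0,0,-0.65,0],[0,0,0.5,0,0,-0.65,0],[0,0,0.4,0,0,-0.65,0],[0,0,0.2,0,0,0,0],[0,0,0,0,0,0,0],[0,0,0,0,0,0,0],[0,0,0,0,0,0,0]]'
```

```text
t: 12.15
ee_pos: [580.8, 216.8, 263.0]
orientation: [-0.085, 3.139, 0.001]
ft_force: [0.1, 0.4, -6.6]
width: 23.6
grasp_force: 30.0
```

```bash
python3 -m jog '[[0.03,-0.01,0.1,0,0,0,0],[0,0,0.08,0,0,0,0],[0,0,0.05,0,0,0,0],[0,0,0,0,0,0,0],[0,0,0,0,0,0,0]]';python3 -m jog '[[0,0,0.06,0,0,0,0],[0,0,0.06,0,0,0,0],[0,0,0,0,0,0,0],[0,0,0,0,0,0,0]]'
```

```text
t: 12.65
ee_pos: [579.0, 216.2, 252.6]
orientation: [0.087, -3.14, 0.0]
ft_force: [-0.2, 0.1, -6.6]
width: 23.9
grasp_force: 30.0
t: 13.05
ee_pos: [578.9, 216.2, 247.7]
orientation: [0.087, -3.14, 0.0]
ft_force: [-0.7, -0.6, -6.6]
width: 23.7
grasp_force: 30.0
```

```bash
python3 -m jog '[[0,0,0,0,0,0.4,0],[0,0,0,0,0,0.8,0],[0,0,0,0,0,0.8,0],[0,0,0,0,0,0.8,0],[0,0,0,0,0,0.8,0],[0,0,0,0,0,0.8,0],[0,0,0,0,0,0.8,0],[0,0,0,0,0,0.8,0],[0,0,0,0,0,0.4,0],[0,0,0,0,0,0,0],[0,0,0,0,0,0,0]]'
python3 - <<'E'
from h import *
o=ctrl.get_obs();m=R.from_rotvec(o["orientation"]).as_matrix();print(np.degrees(np.arctan2(m[1,0],m[0,0])),o["moment"])
E
```

```text
t: 14.15
ee_pos: [578.8, 216.0, 247.9]
orientation: [-0.949, -2.995, 0.001]
ft_force: [-1.2, -1.4, -4.6]
width: 24.0
grasp_force: 30.0
144.8444821783677 [-0.41070985  0.22440848  0.13890505]
```

```bash
python3 -m jog '[[0,0,0.05,0,0,0,0],[0,0,0.05,0,0,0,0],[0,0,0.05,0,0,0,0],[0,0,0,0,0,0,0],[0,0,0,0,0,0,0]]'
python3 - <<'E'
from workcell import ctrl
o=ctrl.get_obs();print(o["moment"],o["ft_force"])
E
```

```text
t: 14.65
ee_pos: [578.8, 216.1, 241.6]
orientation: [-0.95, -2.994, 0.001]
ft_force: [-1.7, -1.9, -5.3]
width: 23.7
grasp_force: 30.0
[-0.58471677  0.37335324  0.12903646] [-1.66281895 -1.89882237 -5.31126214]
```

```bash
python3 -m jog '[[0,0,0.07,0,0,0,0],[0,0,0.07,0,0,0,0],[0,0,0.07,0,0,0,0],[0,0,0.07,0,0,0,0],[0,0,0,0,0,0,0],[0,0,0,0,0,0,0]]';python3 -m jog '[[0,0,0.03,0,0,0,0],[0,0,0.03,0,0,0,0],[0,0,0,0,0,0,0],[0,0,0,0,0,0,0],[0,0,0,0,0,0,0]]'
python3 - <<'E'
from workcell import ctrl
o=ctrl.get_obs();print(o["moment"],o["ft_force"])
E
```

```text
t: 15.25
ee_pos: [578.7, 216.1, 230.0]
orientation: [-0.951, -2.994, 0.001]
ft_force: [-2.0, -2.3, -5.7]
width: 23.8
grasp_force: 30.0
t: 15.75
ee_pos: [578.9, 216.1, 228.2]
orientation: [-0.951, -2.994, 0.0]
ft_force: [-2.4, -3.4, -3.1]
width: 23.7
grasp_force: 30.0
[-0.91754509  0.7850328   0.18651018] [-2.39330204 -3.41279325 -3.09007412]
```

```bash
python3 -m jog '[[0,0,0.03,0,0,0,0],[0,0,0.02,0,0,0,0],[0,0,0,0,0,0,0],[0,0,0,0,0,0,0]]'; python3 -m jog '[[0,0,0,0,0,0.3,0],[0,0,0,0,0,0.6,0],[0,0,0,0,0,0.6,0],[0,0,0,0,0,0.6,0],[0,0,0,0,0,0.6,0],[0,0,0,0,0,0.6,0],[0,0,0,0,0,0.6,0],[0,0,0,0,0,0.6,0],[0,0,0,0,0,0.6,0],[0,0,0,0,0,0.5,0],[0,0,0,0,0,0.4,0],[0,0,0,0,0,0.3,0],[0,0,0,0,0,0.2,0],[0,0,0,0,0,0,0],[0,0,0,0,0,0,0],[0,0,0,0,0,0,0]]'
python3 - <<'E'
from h import *
o=ctrl.get_obs();m=R.from_rotvec(o["orientation"]).as_matrix();print(np.degrees(np.arctan2(m[1,0],m[0,0])),o["moment"])
for n in ("scene","side"):
    im=optics.get_image(n);cv2.imwrite(f"pics/{n}1.png",im[:,:,::-1])
a=cv2.imread("pics/scene1.png")[150:300,330:480];b=cv2.imread("pics/side1.png")[210:360,190:340]
cv2.imwrite("pics/lock.png",cv2.resize(np.hstack([a,b]),(800,400),interpolation=cv2.INTER_CUBIC))
E
```

```text
t: 16.15
ee_pos: [578.9, 216.3, 228.0]
orientation: [0.951, 2.994, 0.001]
ft_force: [-7.7, -4.5, 8.8]
width: 23.9
grasp_force: 30.0
t: 17.75
ee_pos: [579.4, 216.7, 227.8]
orientation: [1.895, 2.505, 0.003]
ft_force: [-6.5, -3.5, 5.3]
width: 23.8
grasp_force: 30.0
105.7772384932383 [-0.77519486  1.30774889  0.24903622]
```

View pics/lock.png

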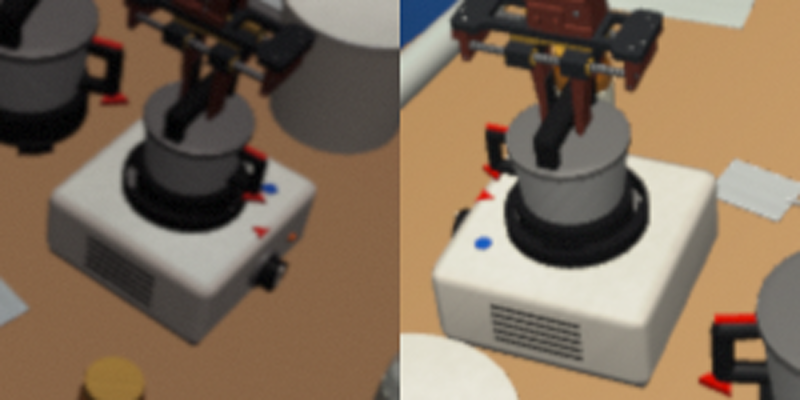

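The jar sits down in the collar, and its pointer hangs just above the red mark: scene crop (255,198) against the mark at (260,232). I'll turn a little more to feel the stop and check the projection.

```bash
python3 -m jog '[[0,0,0,0,0,0.2,0],[0,0,0,0,0,0.2,0],[0,0,0,0,0,0.1,0],[0,0,0,0,0,0,0],[0,0,0,0,0,0,0]]'
python3 - <<'E'
from h import *
o=ctrl.get_obs();m=R.from_rotvec(o["orientation"]).as_matrix();print(np.degrees(np.arctan2(m[1,0],m[0,0])),o["moment"])
for n,(x,y) in (("scene",(330,150)),("side",(190,210))):
  c=cam(n)
  for psi in (10,15,20):
    p=np.array([578.2+94*np.cos(np.radians(psi)),216.2+94*np.sin(np.radians(psi)),151]);q=p.copy();q[2]=110
    print(n,psi,((proj(c,[p,q])-[x,y])*8/3).round()+([400,0] if n=="side" else [0,0]))
E
```

```text
t: 18.35
ee_pos: [579.5, 216.5, 227.9]
orientation: [1.958, 2.455, 0.003]
ft_force: [-5.9, -6.4, 4.8]
width: 24.1
grasp_force: 30.7
102.8611142056421 [-0.93118478  1.03076848  0.92182315]
scene 10 [[257. 206.]
 [250. 232.]]
scene 15 [[261. 202.]
 [254. 228.]]
scene 20 [[265. 197.]
 [258. 224.]]
side 10 [[485. 159.]
 [489. 191.]]
side 15 [[481. 165.]
 [486. 196.]]
side 20 [[478. 170.]
 [482. 201.]]
```

```bash
python3 -m jog '[[0,0,0,0,0,-0.2,0],[0,0,0,0,0,0,0],[0,0,0,0,0,0,0.3],[0,0,0,0,0,0,0.6],[0,0,0,0,0,0,1],[0,0,0,0,0,0,1],[0,0,0,0,0,0,1],[0,0,0,0,0,0,1],[0,0,0,0,0,0,1]]'; python3 -m jog '[[0,0,-0.3,0,0,0,1],[0,0,-0.6,0,0,0,1],[0,0,-0.9,0,0,0,1],[0,0,-0.9,0,0,0,1],[0,0,-0.9,0,0,0,1],[0,0,-0.5,0,0,0,1],[0,0,0,0,0,0,1],[0,0,0,0,0,0,1],[0,0,0,0,0,0,1]]'
python3 - <<'E'
from h import *
o=ctrl.get_obs();np.save("w5.npy",np.r_[o["ee_pos"],o["orientation"]])
im=optics.get_image("wrist")[:,:,::-1];cv2.imwrite("pics/w5.png",im)
c=cam("wrist",o)
for psi in (10,15,20):
    print(psi,proj(c,[[578.2+94*np.cos(np.radians(psi)),216.2+94*np.sin(np.radians(psi)),z] for z in (151,110)]).round(1).tolist())
b=np.radians(105);d=np.array([np.cos(b),np.sin(b)])*55
print(proj(c,[[578.2+s*d[0],216.2+s*d[1],255] for s in (-1,1)]).round(1))
E
```

```text
t: 19.25
ee_pos: [579.1, 216.3, 226.3]
orientation: [1.935, 2.475, 0.0]
ft_force: [-0.0, -0.2, 0.1]
width: 70.4
grasp_force: 0.0
t: 20.15
ee_pos: [578.2, 215.9, 388.6]
orientation: [-1.934, -2.474, 0.004]
ft_force: [-0.7, -0.1, -0.2]
width: 88.0
grasp_force: 0.0
10 [[408.2, 204.2], [400.2, 196.5]]
15 [[409.0, 196.3], [400.8, 189.3]]
20 [[409.0, 188.3], [400.8, 182.0]]
[[317.7 289.8]
 [315.2 151.1]]
```

View pics/w5.png

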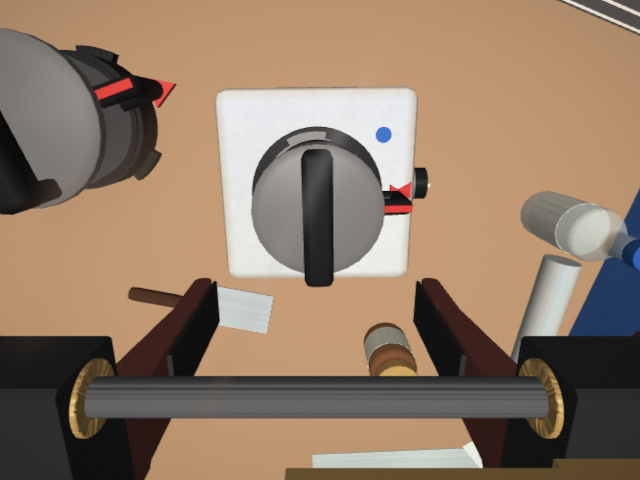

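The jar is locked: its pointer at about (410,196) matches the predicted 15° position over the red mark. The bar runs from (317,151) to (318,287), as predicted. The neighbours are untouched and the gripper is clear.

```bash
python3 -c "
from workcell import ctrl
print(ctrl.close_job())"
```

```text
the job is handed in; nothing more can be done
None
```

The jar is mounted fully home on the mill, turned clockwise to its stop with its pointer at the red mark, and released; the arm never went near the tub, bowl, scraper or grain jar, and the job was handed in about 20 s into the 72 s limit (no verdict was returned).

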